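Lay the workpiece flat and push it home on the planing board

TASK

The wooden block on the planing board is standing on its long narrow edge. Push it over so that it lies on a broad face on the board, then push it snugly into the corner of the board, flush against both the long stop and the short stop, and leave it there. Work only by pushing with the fingers: never lift the block, and do not disturb the sanding block, wax pot or marker lying around.

Things in the scene. Friction and masses are not known exactly. Their poses are not given: they have to be found in the camera images.
- planing_board: Planing board fixed to the bench: plywood base 240 x 340 x 12 mm (x, y, z) with two wooden stops on it, 25 mm wide, rising 20 mm above the base. Origin at the centre of its underside, at bench height; z up. Long stop: whole far (+x) side, inner face at x = +90 mm. Short stop: left (+y) end, from x = -80 to +90 mm, inner face at y = +140 mm. The other two sides are open.
- corner (a point): Inner corner of the planing board where both stop faces meet, on the top of the base: (90, 140, 12) mm in the board's frame, axes as the board's. A block lying home in this corner has its centre at x = +47.5, y = +40 mm in the board's frame.
- workpiece: Solid wooden block 85 x 200 x 45 mm (own x, y, z), 0.4 to 0.85 kg. Origin at the centre of one broad 85 x 200 face, z through the thickness. It starts on a long narrow edge, 85 mm tall, clear of both stops, own z about along the board's +x, own y along the board's y within 0.15 rad, with room to fall flat before the long stop. Pushed near its top it tips; flat, it slides at 2 to 8 N.
- workpiece_mid (a point): Centre of the wooden block, halfway through its thickness (42.5 mm above the top of the base while it stands on edge, 22.5 mm when flat).
- edge_a (a point): Midpoint of one of the block's four long edges, at (-42.5, 0, 0) mm in the block's frame. Some edge stays on the board as long as the block is not lifted.
- edge_b (a point): Midpoint of one of the block's four long edges, at (42.5, 0, 0) mm in the block's frame. Some edge stays on the board as long as the block is not lifted.
- edge_c (a point): Midpoint of one of the block's four long edges, at (42.5, 0, 45) mm in the block's frame. Some edge stays on the board as long as the block is not lifted.
- edge_d (a point): Midpoint of one of the block's four long edges, at (-42.5, 0, 45) mm in the block's frame. Some edge stays on the board as long as the block is not lifted.
- sanding_block: Cork sanding block 57 x 87 x 29 mm, left of the board; leave alone. Origin at the centre of its underside.
- wax_pot: Low round white wax pot, 90 mm across, 32 mm high, left of the board; leave alone. Origin at the centre of its underside.
- marker: Marker pen 17 x 135 x 16 mm lying beyond the long stop; leave alone. Origin at the centre of its underside.

How it is judged:
By the outcome, as a careful person would: the job done as asked, in the order asked, and still so for the second after the job is handed in, with the robot touching nothing.
It also fails if it takes over 67 s, if anything falls off the work surface, if the arm or the gripper's body presses on something with over 40 N, if the wrist force passes 120 N, or if a joint passes its speed limit or range.

ROBOT

A 6-joint arm with a two-finger parallel gripper is mounted at the origin on a cart in front of the work surface, level with it; the furniture and walls round the work are solid. World frame = base frame: x ahead of the robot, y to its left, z up, the work surface at z = 0. Lengths are in m, angles in degrees, forces in N, time in s.
With the tool pointing down it reaches from about 0.4 to 0.825 m from the base axis. Payload 7 kg.
Tool frame: the origin (TCP) lies midway between the tips of the shut fingers; the grasp point (between the pads) lies r.hold_point_z behind it (r.hold_point_z is the distance from the TCP to the grasp point, in m); z points along the fingers, x is the direction in which the jaws open and shut, and the axes are right-handed (so a half turn about z gives the same grasp; the last joint's range is limited). The gripper opens to 88 mm and grips with 3 to 60 N. Pads are 19 mm wide; open, the fingers measure 130 mm over their backs; the gripper's body (78 mm by 193 mm) begins 47 mm behind the grasp point.
Start: joints at [-56.603, 20.546, 0.682, 0, -70.136, -16.507], TCP at [0.196, -0.646, 0.227] pointing down, gripper open.
Joint ranges: [-176.03, 176.03], [-82.01, 121.73], [-58.28, 71.71], [-173.87, 95.51], [-174.79, -0.11], [-173.66, 173.66]. Speed limits (degrees/s): [136.94, 136.94, 172.46, 180, 180, 180].

INTERFACE

Orientations are given as [roll, pitch, yaw] about the fixed x, y, z axes, in that order (R = Rz(yaw) Ry(pitch) Rx(roll)).
In Python, from plant import get_state, viewer, close_job, r gives the robot as it stands.
- The arm moves only by the tool apply_moves, never from a script. Its argument "plan" is a list of rows, each a list of 3 entries, a list of its own where there are three numbers: the closure in counts, from 0 (fully open) to 255 (shut), then the shift along the tool's x, y, z in units of 50 mm (1.0 is 50 mm), then the turn about the tool's z in units of 6 degrees (1.0 is 6 degrees). A call has 1 to 12 rows; each row shifts and turns the commanded pose from where the row before left it, along the tool's axes as they then stand; what a row does not reach is not made up. A row lasts 1/8 s, in which the tool goes at most 62.5 mm and 10.7 degrees, less where a joint would pass 70% of its speed; a pose out of reach is approached as far as the arm can. A call is refused whole if a number of a shift passes 1 or a number of a turn 1, either way. A call with a gripper value outside its range is refused whole. The fingers move at their own pace and stop on an object; "squeeze" is the grip in N (left out, the last holds). Time passes only in rows, so rows that do not move let the fingers close. It gives the time, the measured TCP pose, the force and the opening at its end, in the units of the state.
- get_state(): the state, without advancing time (a new reading comes with each control period).
- viewer.capture(name): name is "scene" or "top" or "wrist"; returns a dict with "frame" (384x512x3 uint8, blue, green, red), "K" (3x3 intrinsics, pixels), "D" ([k1, k2, p1, p2, k3] as OpenCV has them; the pictures are not rectified), "R" (3x3) and "t" (3): a world point X has camera coordinates R X + t; the wrist camera has in their place "mount" (4x4, takes a point from camera to tool coordinates, whose origin is the TCP and whose axes are the tool frame's). Camera axes: x right, y down, z forward; pixel columns grow to the right and rows downward; lengths in m; the calibration is good to about 2 mm. A picture is of the moment at which its call begins: read the wrist's pose just before it. There is no depth.
- close_job(): hands the job in, once; it reports no verdict.
The state is a dict: "time_s": time; "joints": joint angles; "qd": joint speeds; "joint_torque": joint torques, N m; "tcp_pos": TCP position; "eef_rot": TCP orientation; "contact_force": force on the tool from outside, world axes, zero at the start; "moment": the same for the moment, N m; "gripper_width": finger opening in m.
Only numpy, scipy, OpenCV 4.12 (cv2) and the standard library are available. Lean on these libraries where they do the work, as an engineer would, in place of code of your own. Each camera call takes 0.05 s, during which the arm holds its last target.

## Working session

There is one attempt and no reset: what is moved stays moved. The work goes in short steps, Python scripts to look and compute and a tool call to move; the robot and the scene stay as the last step left them, time stands still between calls to the robot, and variables do not carry over. Pictures are saved under pics/ and viewed, and the job is handed in when it is done.

Besides the shell and the picture viewer there is one more tool, called after "Emit:" as name([rows], argument=value, ...), one row to a line, values as JSON. apply_moves: Moves the arm, as the interface text tells. Its arguments: {"type":"object","properties":{"plan":{"type":"array","items":{"type":"array"}},"squeeze":{"type":"number"}},"required":["plan"]}

```bash
ls; mkdir -p pics
python3 - <<'E'
from plant import get_state, viewer, r
import cv2
print(get_state()); print(r.hold_point_z)
for n in ["scene","top"]:
    c=viewer.capture(n); cv2.imwrite(f"pics/{n}0.png",c["frame"]); print(n,c["K"],c["D"],c["R"],c["t"])
E
```

```text
pics
{'time_s': 0.0, 'joints': array([-5.66012773e+01,  2.05913734e+01,  6.35330619e-01, -1.99894040e-02,
       -7.01350167e+01, -1.65071926e+01]), 'qd': array([ 0.00340564, -0.11903365,  0.10797343,  0.04220061, -0.03133435,
       -0.00694491]), 'joint_torque': array([ 1.61805350e-03, -5.82719851e+01,  2.93057960e+01,  6.99688330e+00,
        6.78254830e-03, -1.68765077e-04]), 'tcp_pos': array([ 0.19597365, -0.6454332 ,  0.22563561]), 'eef_rot': array([-1.79992141e+02, -9.26461210e-02,  1.06884716e+02]), 'contact_force': array([-0.00911543, -0.52073989, -0.25453259]), 'moment': array([-0.06616939,  0.00529659,  0.03082312]), 'gripper_width': 0.08789938734304505}
0.0188
scene [[496.70053296   0.         260.46191953]
 [  0.         496.70053296 189.56237525]
 [  0.           0.           1.        ]] [0.07211201 0.         0.         0.         0.        ] [[-0.5598442  -0.82847625 -0.01419736]
 [-0.5701158   0.39757727 -0.71895778]
 [ 0.601284   -0.3944102  -0.69490873]] [0.41642861 0.39131242 0.82755943]
top [[363.32471014   0.         254.40485013]
 [  0.         363.32471014 181.25349135]
 [  0.           0.           1.        ]] [-0.05149252  0.          0.          0.          0.        ] [[ 0.02647994 -0.99943403  0.02074666]
 [-0.9945359  -0.0284353  -0.10044785]
 [ 0.10098094 -0.01797344 -0.994726  ]] [0.06000506 0.6297921  0.88013044]
```

View pics/scene0.png

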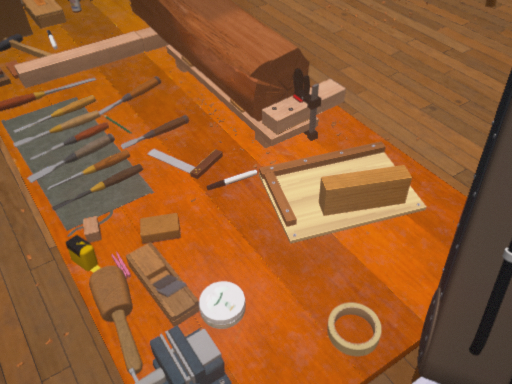

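View pics/top0.png

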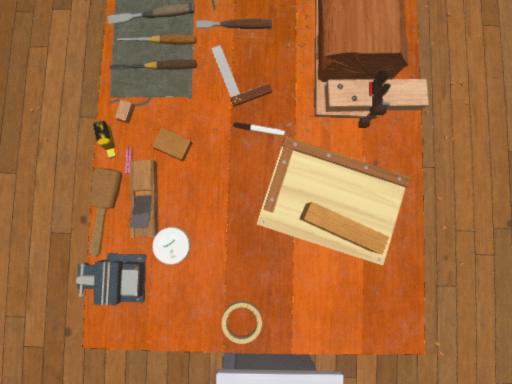

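The top view (up = world +x, left = +y) shows the board yawed. The long stop runs from about (288,143) to (408,182) and the short stop from about (288,143) to (266,208). The block stands at about (305–388, 205–250). I'll enlarge it for accurate corners.

Run:
```python
import cv2
a=cv2.imread("pics/top0.png")[130:275,245:420]; cv2.imwrite("pics/topz.png",cv2.resize(a,None,fx=4.4,fy=4.0,interpolation=cv2.INTER_CUBIC)[:600,:800])
a=cv2.imread("pics/scene0.png")[135:245,250:430]; cv2.imwrite("pics/scz.png",cv2.resize(a,None,fx=4.4,fy=4.4,interpolation=cv2.INTER_CUBIC))
```

```text
(no output)
```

View pics/topz.png

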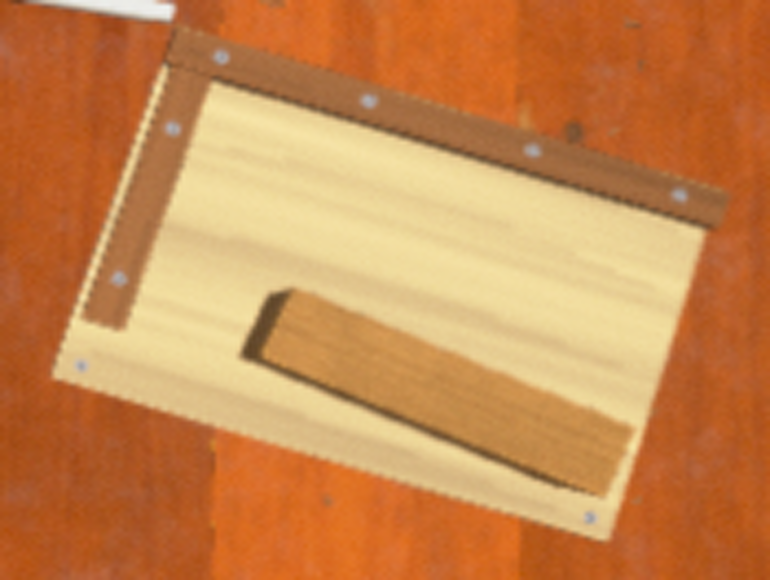

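View pics/scz.png

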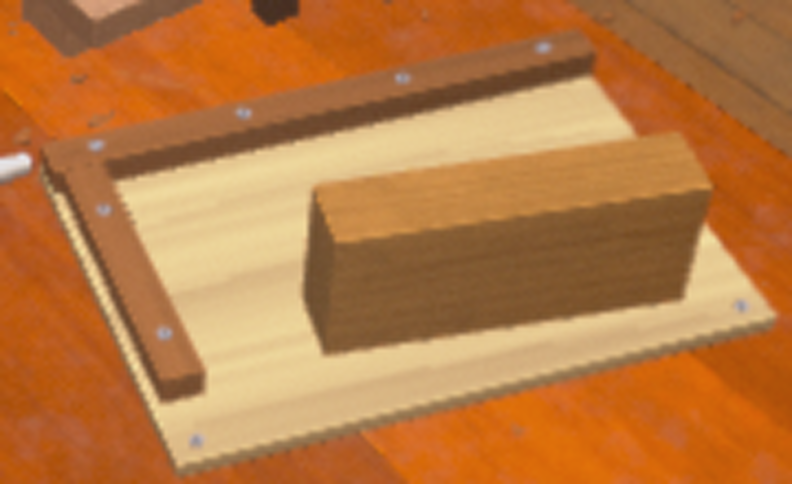

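```bash
cat > fit.py <<'E'
import numpy as np, cv2
from scipy.optimize import least_squares
from plant import viewer
cams={}
def cam(n):
    if n not in cams: cams[n]=viewer.capture(n)
    return cams[n]
def proj(n,P):
    c=cam(n); rv,_=cv2.Rodrigues(np.array(c["R"]))
    return cv2.projectPoints(np.array(P,float).reshape(-1,1,3),rv,np.array(c["t"]),np.array(c["K"]),np.array(c["D"]))[0].reshape(-1,2)
def W(p,P):
    c,s=np.cos(p[2]),np.sin(p[2]); P=np.array(P,float)
    return np.c_[p[0]+c*P[:,0]-s*P[:,1],p[1]+s*P[:,0]+c*P[:,1],P[:,2]]
def fit(obs,p0):
    # obs: list (cam, pts3, px)
    f=lambda p: np.concatenate([(proj(n,W(p,P))-np.array(q)).ravel() for n,P,q in obs])
    s=least_squares(f,p0,loss='soft_l1'); return s.x,f(s.x).reshape(-1,2)
def unz(q,off,s): q=np.array(q,float); return (q+.5)/np.array(s)-.5+np.array(off)
E
cat > m0.py <<'E'
from fit import *
tz=lambda q:unz(q,(245,130),(4.4,4.0)); sz=lambda q:unz(q,(250,135),(4.4,4.4))
m=1e-3
B=[(-120,170,12),(-120,-170,12),(-80,140,32),(-80,165,32),(90,140,32),(115,170,32),(115,-170,32),(90,-170,32)]
B=np.array(B)*m
pt=tz([(52,378),(611,541),(125,330),(83,320),(212,85),(172,27),(730,190),(712,229)])
ps=sz([(178,470),(776,318),(205,375),(162,393),(110,162),(42,148),(585,32),(594,54)])
b,e=fit([("top",B,pt),("scene",B,ps)],[.6,-.15,-.25]); print("board",b,np.degrees(b[2])); print(e.round(1))
h=np.array([22.5,100])
T=np.array([(22.5,100,97),(-22.5,100,97),(-22.5,-100,97),(22.5,-100,97)])*m
L=np.array([(-22.5,100,12),(-22.5,-100,12),(22.5,100,12)])*m
k,e=fit([("top",T,tz([(292,290),(262,358),(603,497),(632,428)])),("scene",np.r_[T,L],sz([(313,187),(333,243),(712,187),(683,133),(325,353),(685,298),(305,297)]))],[.5,-.2,-.25])
print("block",k,np.degrees(k[2])); print(e.round(1))
c,s=np.cos(b[2]),np.sin(b[2]); d=k[:2]-b[:2]; print("block in board",c*d[0]+s*d[1],-s*d[0]+c*d[1],np.degrees(k[2]-b[2]))
for n,p in (("corner",(90,140)),("goal",(47.5,40))): print(n,W(b,[(p[0]*m,p[1]*m,.012)]))
print("yawdirs x",c,s)
E
python3 m0.py
```

```text
board [ 0.58658813 -0.12589227 -0.28719695] -16.45517316513158
[[-0.9  0.5]
 [-0.8  0.8]
 [-0.8  1. ]
 [-0.9  0.4]
 [-0.3 -1.8]
 [ 0.5 -0.1]
 [ 0.1  0.4]
 [ 1.6 -0.1]
 [ 0.3 -0.2]
 [ 1.  -0.3]
 [ 0.8 -0.5]
 [ 0.2 -2. ]
 [-1.6  0.2]
 [-0.6 -0.4]
 [-1.6 -1.2]
 [ 0.8 -0.5]]
block [ 0.51886218 -0.13789628 -0.39893849] -22.857492044928843
[[ 0.1 -0.9]
 [-0.8 -0.2]
 [ 0.3  0.6]
 [ 1.  -0. ]
 [-0.3 -0.7]
 [ 0.9  0. ]
 [ 0.9 -0.1]
 [-0.5 -0.7]
 [-0.1  1.3]
 [-0.1  1.1]
 [-0.9  0.5]]
block in board -0.06155168328564454 -0.030696742456098453 -6.4023188797972646
corner [[ 0.71255899 -0.0171203   0.012     ]]
goal [[ 0.64347321 -0.1009857   0.012     ]]
yawdirs x 0.9590416481430606 -0.2832651004395742
```

Emit:
apply_moves([
  [0, [0, 0, 0], 0.95],
  [0, [0, 0, 0], 0.95],
  [0, [0, 0, 0], 0.95],
  [0, [0, 0, 0], 0.95],
  [0, [0, 0, 0], 0.95],
  [0, [0, 0, 0], 0.95],
  [0, [0, 0, 0], 0.93],
])

```text
time_s: 1.08
tcp_pos: [0.196, -0.6457, 0.2263]
eef_rot: [-180.0, -0.0, 66.9]
contact_force: [-0.9, -0.4, 0.5]
gripper_width: 0.0876
```

Emit:
apply_moves([
  [0, [0.5, 0.03, 0], 0],
  [0, [1, 0.06, 0], 0],
  [0, [1, 0.06, 0], 0],
  [0, [1, 0.06, 0], 0],
  [0, [1, 0.06, 0], 0],
  [0, [1, 0.06, 0], 0],
  [0, [1, 0.06, 0], 0],
  [0, [1, 0.06, 0], 0],
  [0, [1, 0.06, 0], 0],
  [0, [1, 0.06, 0], 0],
  [0, [1, 0.06, 0], 0],
  [0, [0.8, 0.05, 0], 0],
])

```text
time_s: 2.58
tcp_pos: [0.4477, -0.1368, 0.2268]
eef_rot: [180.0, -0.0, 67.2]
contact_force: [0.3, -0.1, -0.5]
gripper_width: 0.0877
```

Emit:
apply_moves([
  [0, [0.27, 0, 0.5], 0],
  [0, [0.27, 0, 0.8], 0],
  [0, [0, 0, 0.8], 0],
  [0, [0, 0, 0.6], 0],
  [0, [0, 0, 0.25], 0],
  [0, [0, 0.2, 0], 0],
  [0, [0, 0.2, 0], 0],
  [0, [0, 0.1, 0], 0],
  [0, [0, 0, 0], 0],
])

```text
time_s: 3.7
tcp_pos: [0.4814, -0.1236, 0.0796]
eef_rot: [179.9, -0.0, 67.1]
contact_force: [-0.6, 0.7, 1.0]
gripper_width: 0.0876
```

Run:
```python
from plant import get_state, viewer, r
import cv2, numpy as np
s=get_state();print(s["tcp_pos"],s["contact_force"])
a=viewer.capture("scene")["frame"][100:280,230:450]; b=viewer.capture("top")["frame"][100:280,230:450]
cv2.imwrite("pics/b1.png",cv2.resize(np.vstack([a,b]),None,fx=1.6,fy=1.6))
```

```text
[ 0.48143256 -0.12363942  0.07956643] [-0.6094946   0.66424388  1.00898419]
```

View pics/b1.png

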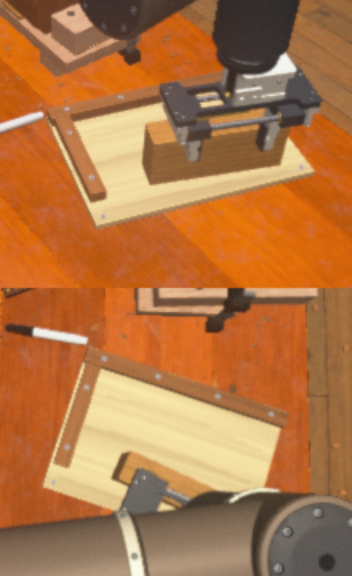

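The scene view shows both fingers just behind the block's broad face, below its top edge, and clear of everything else. Next I tip it slowly.

Emit:
apply_moves([
  [0, [0, 0.08, 0], 0],
  [0, [0, 0.08, 0], 0],
  [0, [0, 0.08, 0], 0],
  [0, [0, 0.08, 0], 0],
  [0, [0, 0.08, 0], 0],
  [0, [0, 0.08, 0], 0],
])

```text
time_s: 4.55
tcp_pos: [0.5032, -0.1329, 0.0791]
eef_rot: [180.0, -0.0, 67.1]
contact_force: [-3.0, 0.7, 3.4]
gripper_width: 0.0876
```

```bash
cat > snap.py <<'E'
import sys
from plant import get_state, viewer, r
import cv2, numpy as np
s=get_state();print(s["time_s"],s["tcp_pos"],s["contact_force"])
a=viewer.capture("scene")["frame"][130:250,240:440]; b=viewer.capture("top")["frame"][130:280,240:440]
cv2.imwrite("pics/%s.png"%sys.argv[1],cv2.resize(np.vstack([a,b]),None,fx=2.2,fy=2.2,interpolation=cv2.INTER_CUBIC))
E
python3 snap.py b2
```

```text
4.55 [ 0.50321091 -0.13291793  0.07912839] [-3.03652213  0.70035172  3.43029682]
```

View pics/b2.png

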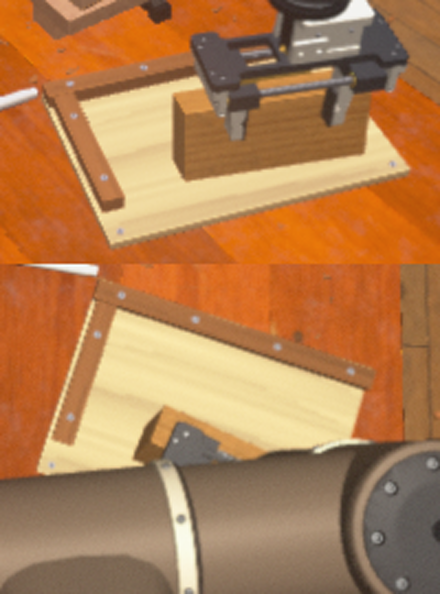

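The block is tilting: its face leans away and the force is about 3 N. I'll carry on.

Emit:
apply_moves([
  [0, [0, 0.1, 0], 0],
  [0, [0, 0.1, 0], 0],
  [0, [0, 0.1, 0], 0],
  [0, [0, 0.1, 0], 0],
  [0, [0, 0, 0], 0],
  [0, [0, 0, 0], 0],
])

```text
time_s: 5.4
tcp_pos: [0.5211, -0.1405, 0.0789]
eef_rot: [-180.0, 0.0, 67.1]
contact_force: [-0.2, -0.5, -0.0]
gripper_width: 0.0876
```

```bash
python3 snap.py b3
```

```text
5.4 [ 0.52112382 -0.14054865  0.07891076] [-0.21096092 -0.53244359 -0.00725787]
```

View pics/b3.png

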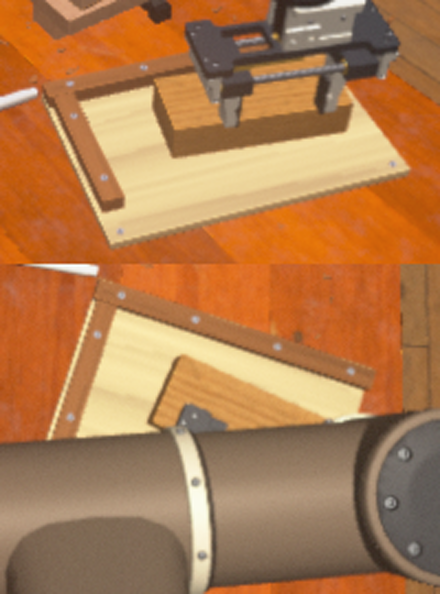

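The block has dropped flat onto its broad face, a little yawed relative to the board. I'll back off, square the tool to the board and lower it.

Emit:
apply_moves([
  [0, [0, -0.2, 0], 0],
  [0, [0, -0.2, 0], -0.5],
  [0, [-0.15, 0, 0.2], -0.57],
  [0, [0, 0, 0.4], 0],
  [0, [0, 0, 0.3], 0],
  [0, [0, 0, 0], 0],
])

```text
time_s: 6.25
tcp_pos: [0.4991, -0.1397, 0.0331]
eef_rot: [-179.9, 0.0, 73.5]
contact_force: [-0.4, -0.1, 0.0]
gripper_width: 0.0874
```

```bash
python3 snap.py b4
```

```text
6.25 [ 0.49909966 -0.13974925  0.03306684] [-0.35658779 -0.0666851   0.04073348]
```

View pics/b4.png

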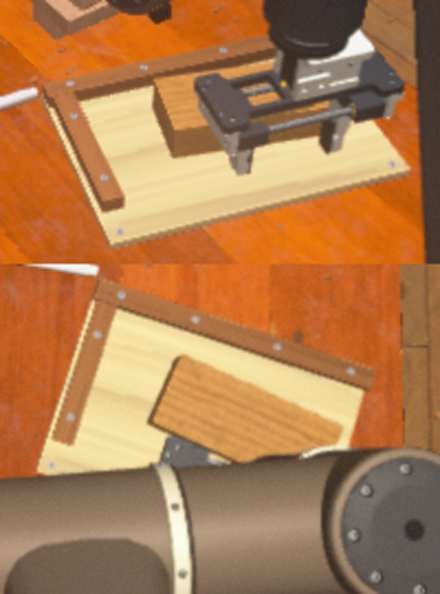

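Flat block, with the fingers behind its near face. I'll push toward the long stop.

Emit:
apply_moves([
  [0, [0, 0.12, 0], 0],
  [0, [0, 0.12, 0], 0],
  [0, [0, 0.12, 0], 0],
  [0, [0, 0.12, 0], 0],
  [0, [0, 0.12, 0], 0],
  [0, [0, 0.12, 0], 0],
  [0, [0, 0.12, 0], 0],
  [0, [0, 0.12, 0], 0],
  [0, [0, 0.12, 0], 0],
  [0, [0, 0.12, 0], 0],
  [0, [0, 0.06, 0], 0],
  [0, [0, 0, 0], 0],
])

```text
time_s: 7.85
tcp_pos: [0.5587, -0.1579, 0.0334]
eef_rot: [-179.8, 0.1, 73.5]
contact_force: [-5.0, 0.7, 2.4]
gripper_width: 0.0876
```

```bash
python3 snap.py b5
```

```text
7.85 [ 0.55868711 -0.15787337  0.03341065] [-4.96428979  0.68054075  2.42185195]
```

View pics/b5.png

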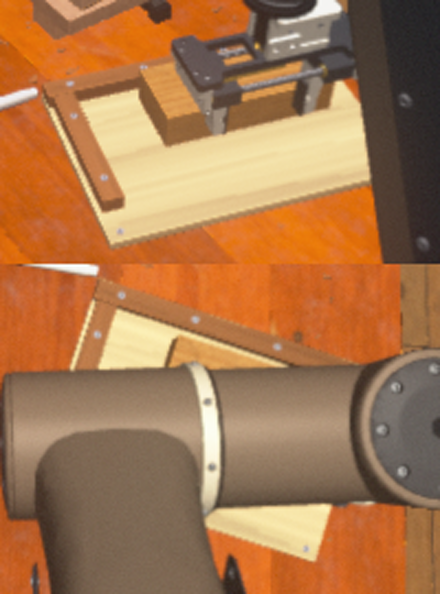

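Emit:
apply_moves([
  [0, [0, 0.1, 0], 0],
  [0, [0, 0.08, 0], 0],
  [0, [0, 0.04, 0], 0],
  [0, [0, 0, 0], 0],
])

```text
time_s: 8.45
tcp_pos: [0.5691, -0.1609, 0.0334]
eef_rot: [-179.8, 0.1, 73.5]
contact_force: [-5.9, 1.7, 2.6]
gripper_width: 0.0878
```

Emit:
apply_moves([
  [0, [0, 0.04, 0], 0],
  [0, [0, 0, 0], 0],
])

```text
time_s: 8.7
tcp_pos: [0.571, -0.1615, 0.0334]
eef_rot: [-179.8, 0.1, 73.5]
contact_force: [-6.2, 1.1, 3.2]
gripper_width: 0.0875
```

Emit:
apply_moves([
  [0, [0, 0.04, 0], 0],
  [0, [0, 0, 0], 0],
])

```text
time_s: 8.95
tcp_pos: [0.5717, -0.1617, 0.0333]
eef_rot: [-179.6, 0.1, 73.5]
contact_force: [-9.4, 4.0, 6.0]
gripper_width: 0.0875
```

Emit:
apply_moves([
  [0, [0, 0.04, 0], 0],
  [0, [0, 0, 0], 0],
])

```text
time_s: 9.2
tcp_pos: [0.5717, -0.1618, 0.0331]
eef_rot: [-179.4, 0.1, 73.5]
contact_force: [-15.2, 7.7, 12.6]
gripper_width: 0.0875
```

```bash
python3 snap.py b6
```

```text
9.2 [ 0.57170227 -0.1618241   0.03313925] [-15.19444624   7.65068323  12.57473603]
```

View pics/b6.png

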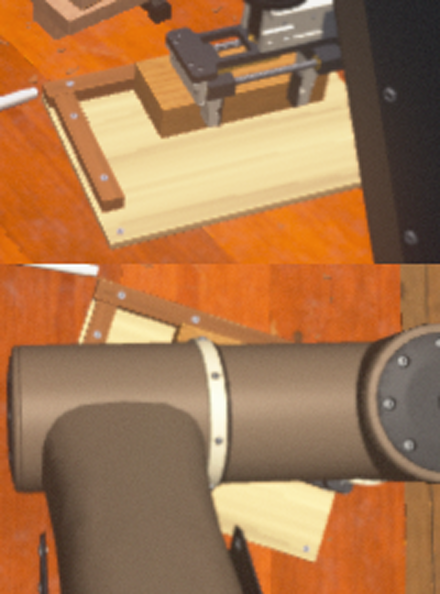

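The force rose to 17 N while the TCP stopped at board x = -4 mm, which is where it should be if the block is seated on the long stop. I'll retreat, rise and go round to the right end with the fingers shut.

Emit:
apply_moves([
  [0, [0, -0.3, 0], 0],
  [0, [0, -0.3, 0], 0],
  [0, [0, 0, -0.7], 0],
  [0, [0, 0, -0.8], 0],
  [255, [-0.8, 0.4, -0.5], 0],
  [255, [-0.8, 0.5, 0], 0],
  [255, [-0.8, 0.4, 0], 0],
  [255, [-0.7, 0.33, 0], 0],
  [255, [0, 0, 0], 0],
  [255, [0, 0, 0], 0],
])

```text
time_s: 10.55
tcp_pos: [0.582, -0.3256, 0.1338]
eef_rot: [-180.0, -0.0, 73.5]
contact_force: [-1.1, 0.3, -0.3]
gripper_width: 0.033
```

```bash
python3 snap.py b7
```

```text
10.55 [ 0.58195597 -0.32555995  0.1337932 ] [-1.12420632  0.27685465 -0.26801198]
```

View pics/b7.png

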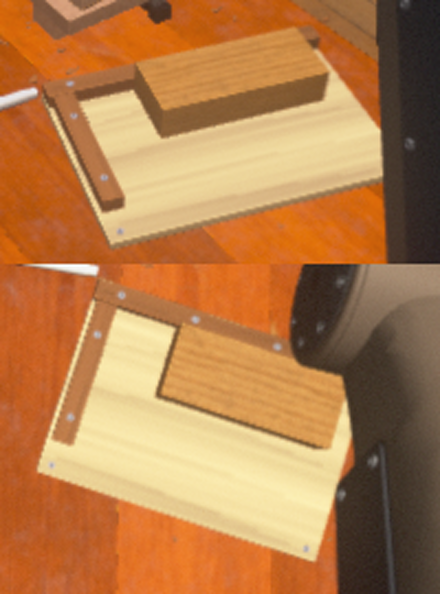

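The block lies flat against the long stop, with a gap of about 60 px (zoomed) to the short stop. I'll fit its pose.

```bash
cat > m1.py <<'E'
from fit import *
def fitflat(top,scene,p0=(.64,-.17,-.287)):
    m=1e-3; P=dict(FL=(42.5,100,57),NL=(-42.5,100,57),NR=(-42.5,-100,57),FR=(42.5,-100,57),nl=(-42.5,100,12),nr=(-42.5,-100,12),fl=(42.5,100,12))
    o=[]
    if top: o.append(("top",np.array([P[k] for k in top])*m,unz([top[k] for k in top],(240,130-120),(2.2,2.2))))
    if scene:o.append(("scene",np.array([P[k] for k in scene])*m,unz([scene[k] for k in scene],(240,130),(2.2,2.2))))
    k,e=fit(o,p0)
    b=np.array([0.58659,-0.12589,-0.28720]);c,s=np.cos(b[2]),np.sin(b[2]); d=k[:2]-b[:2]
    print("world",k,"board mm",1e3*(c*d[0]+s*d[1]),1e3*(-s*d[0]+c*d[1]),"dyaw",np.degrees(k[2]-b[2])); print(e.round(1).tolist())
E
python3 - <<'E'
from m1 import *
fitflat(dict(FL=(182,326),NL=(160,397),NR=(327,448)),dict(FL=(135,65),NL=(165,108),NR=(328,72),FR=(293,27),nl=(163,137),nr=(324,97)))
E
```

```text
world [ 0.62282632 -0.17165843 -0.2652938 ] board mm 47.71683891740107 -33.62919687523891 dyaw 1.2551327774720045
[[-0.9, -0.9], [-0.2, -0.3], [1.7, 0.0], [-0.1, -0.8], [-0.2, 1.6], [1.2, -0.9], [0.5, -0.8], [-0.4, 1.9], [0.0, 1.3]]
```

Emit:
apply_moves([
  [255, [0, -0.1, 0.5], 0],
  [255, [0, 0, 0.8], 0],
  [255, [0, 0, 0.5], 0],
  [255, [0, 0, 0.2], 0],
  [255, [0.1, 0, 0], 0],
  [255, [0.2, 0, 0], 0],
  [255, [0.2, 0, 0], 0],
  [255, [0.1, 0, 0], 0],
  [255, [0, 0, 0], 0],
])

```text
time_s: 11.88
tcp_pos: [0.5865, -0.295, 0.0345]
eef_rot: [180.0, -0.0, 73.6]
contact_force: [0.1, 0.4, -0.1]
gripper_width: 0.0003
```

```bash
python3 snap.py b8
```

```text
11.875 [ 0.58650151 -0.2950295   0.03448046] [ 0.09048001  0.446835   -0.07939298]
```

View pics/b8.png

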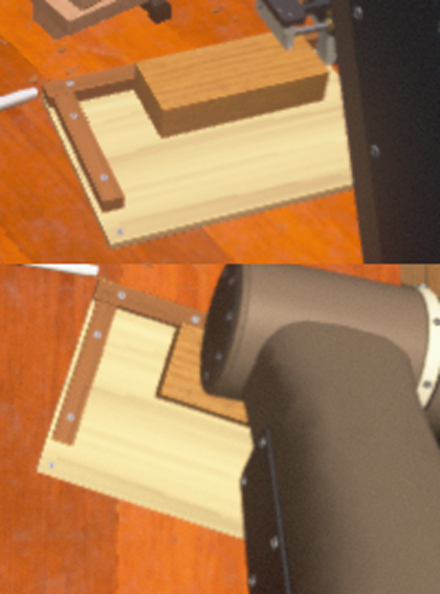

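Fingers shut, just right of the block's end, no contact yet. I'll push toward the short stop.

Emit:
apply_moves([
  [255, [0.1, 0, 0], 0],
  [255, [0.12, 0, 0], 0],
  [255, [0.12, 0, 0], 0],
  [255, [0.12, 0, 0], 0],
  [255, [0.12, 0, 0], 0],
  [255, [0.12, 0, 0], 0],
  [255, [0.12, 0, 0], 0],
  [255, [0.1, 0, 0], 0],
  [255, [0, 0, 0], 0],
])

```text
time_s: 13.1
tcp_pos: [0.5995, -0.2506, 0.0341]
eef_rot: [180.0, -0.0, 73.6]
contact_force: [-0.4, 0.2, -0.3]
gripper_width: 0.0002
```

```bash
python3 snap.py b9
```

```text
13.1 [ 0.59954714 -0.2506313   0.0340798 ] [-0.36339748  0.23268027 -0.25830558]
```

View pics/b9.png

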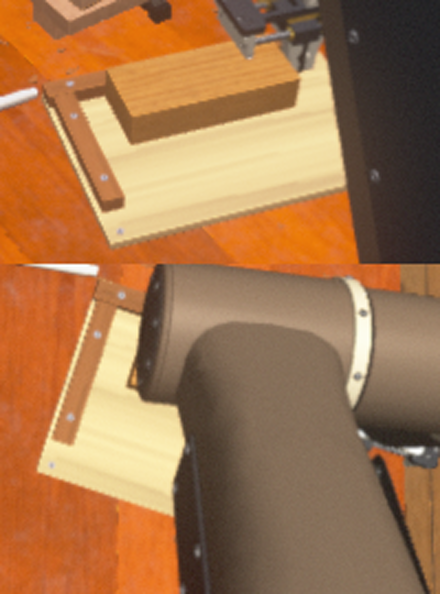

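Run:
```python
from m1 import *
fitflat(None,dict(FL=(106,70),NL=(133,115),NR=(299,80),nl=(133,144),nr=(296,106)))
```

```text
world [ 0.63437874 -0.13937364 -0.2835082 ] board mm 49.65082993707182 0.6056644445260069 dyaw 0.21152431312448405
[[-0.1, -1.2], [-0.0, 0.6], [1.3, -1.5], [-0.8, 0.9], [0.0, 0.2]]
```

Emit:
apply_moves([
  [255, [0.1, 0, 0], 0],
  [255, [0.12, 0, 0], 0],
  [255, [0.12, 0, 0], 0],
  [255, [0.06, 0, 0], 0],
])

```text
time_s: 13.75
tcp_pos: [0.6047, -0.2325, 0.0342]
eef_rot: [-180.0, 0.0, 73.5]
contact_force: [-1.4, -5.6, 0.0]
gripper_width: 0.0006
```

Emit:
apply_moves([
  [255, [0.1, 0, 0], 0],
  [255, [0.1, 0, 0], 0],
  [255, [0.04, 0, 0], 0],
  [255, [0, 0, 0], 0],
])

```text
time_s: 14.25
tcp_pos: [0.6082, -0.2208, 0.0341]
eef_rot: [180.0, 0.0, 73.5]
contact_force: [-1.2, -2.4, 1.5]
gripper_width: 0.0005
```

Emit:
apply_moves([
  [255, [0.06, 0, 0], 0],
  [255, [0, 0, 0], 0],
])

```text
time_s: 14.5
tcp_pos: [0.6091, -0.2179, 0.0342]
eef_rot: [180.0, -0.0, 73.5]
contact_force: [-1.4, -3.4, 1.1]
gripper_width: 0.0003
```

Emit:
apply_moves([
  [255, [0.04, 0, 0], 0],
  [255, [0, 0, 0], 0],
])

```text
time_s: 14.75
tcp_pos: [0.6097, -0.2161, 0.0341]
eef_rot: [180.0, 0.0, 73.5]
contact_force: [-0.7, -4.0, 1.6]
gripper_width: 0.0005
```

Emit:
apply_moves([
  [255, [0.04, 0, 0], 0],
  [255, [0, 0, 0], 0],
])

```text
time_s: 15.0
tcp_pos: [0.6102, -0.2142, 0.0342]
eef_rot: [180.0, 0.0, 73.5]
contact_force: [-0.6, -5.0, 1.8]
gripper_width: 0.0004
```

Emit:
apply_moves([
  [255, [0.04, 0, 0], 0],
  [255, [0, 0, 0], 0],
])

```text
time_s: 15.25
tcp_pos: [0.6103, -0.2137, 0.0342]
eef_rot: [-180.0, 0.1, 73.5]
contact_force: [-2.9, -12.2, 1.0]
gripper_width: 0.0006
```

```bash
python3 snap.py c0
```

```text
15.25 [ 0.61032079 -0.2137189   0.03418662] [ -2.88953062 -12.21649435   0.95282573]
```

View pics/c0.png

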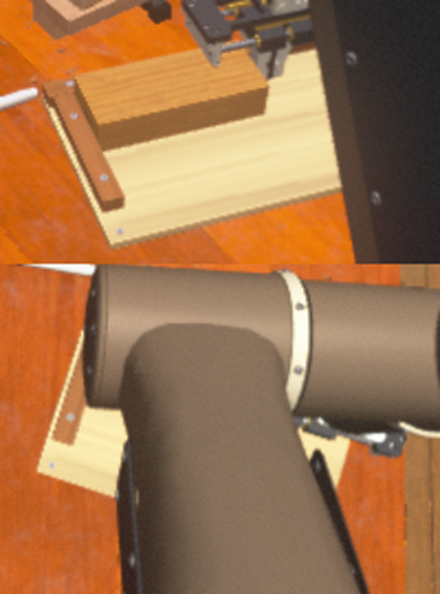

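The force jumped to 12 N while the TCP stopped: the block has reached the short stop, and the scene view agrees. I'll press once more, then retreat and go round for a seating push in x.

Emit:
apply_moves([
  [255, [0.04, 0, 0], 0],
  [255, [0, 0, 0], 0],
])

```text
time_s: 15.6
tcp_pos: [0.6103, -0.2135, 0.0342]
eef_rot: [-180.0, 0.2, 73.5]
contact_force: [-2.2, -21.3, 0.3]
gripper_width: 0.0005
```

Emit:
apply_moves([
  [255, [-0.3, 0, 0], 0],
  [255, [-0.3, 0, 0], 0],
  [255, [0, 0, -0.7], 0],
  [255, [0, 0, -0.8], 0],
  [255, [0, -0.5, -0.4], 0],
  [0, [0, -0.6, 0], 0],
  [0, [0.9, -0.6, 0], 0],
  [0, [0.9, 0, 0], 0],
  [0, [0.9, 0, 0], 0],
  [0, [0.25, 0, 0], 0],
  [0, [0, 0, 0], 0],
])

```text
time_s: 16.98
tcp_pos: [0.5634, -0.0726, 0.129]
eef_rot: [-180.0, -0.0, 73.6]
contact_force: [0.3, 0.3, -0.2]
gripper_width: 0.0547
```

```bash
python3 snap.py c1
```

```text
16.975 [ 0.56336254 -0.07262414  0.12899755] [ 0.32123034  0.31626521 -0.20103392]
```

View pics/c1.png

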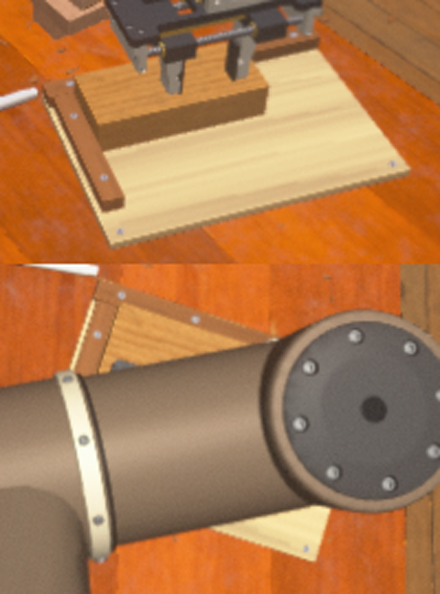

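Emit:
apply_moves([
  [0, [-0.1, 0, 0.4], 0],
  [0, [0, 0, 0.8], 0],
  [0, [0, 0, 0.5], 0],
  [0, [0, 0, 0.2], 0],
  [0, [0, 0.2, 0], 0],
  [0, [0, 0.2, 0], 0],
  [0, [0, 0.15, 0], 0],
  [0, [0, 0.06, 0], 0],
  [0, [0, 0, 0], 0],
])

```text
time_s: 18.2
tcp_pos: [0.5912, -0.0869, 0.0342]
eef_rot: [180.0, -0.0, 73.5]
contact_force: [-0.3, -0.9, 0.8]
gripper_width: 0.0878
```

Emit:
apply_moves([
  [0, [0, 0.06, 0], 0],
  [0, [0, 0, 0], 0],
])

```text
time_s: 18.45
tcp_pos: [0.5938, -0.0877, 0.0341]
eef_rot: [-180.0, 0.0, 73.5]
contact_force: [-0.9, 0.2, -0.3]
gripper_width: 0.0878
```

Emit:
apply_moves([
  [0, [0, 0.04, 0], 0],
  [0, [0, 0, 0], 0],
])

```text
time_s: 18.7
tcp_pos: [0.5941, -0.0881, 0.0338]
eef_rot: [-179.8, 0.0, 73.5]
contact_force: [-5.5, 2.4, 3.8]
gripper_width: 0.0878
```

Emit:
apply_moves([
  [0, [0, 0.04, 0], 0],
  [0, [0, 0.04, 0], 0],
  [0, [0, 0, 0], 0],
])

```text
time_s: 19.08
tcp_pos: [0.594, -0.0886, 0.0333]
eef_rot: [-179.5, 0.1, 73.4]
contact_force: [-17.5, 10.7, 13.5]
gripper_width: 0.0874
```

Emit:
apply_moves([
  [0, [0, -0.3, 0], 0],
  [0, [0, -0.5, 0], 0],
  [0, [0, -0.2, -0.5], 0],
  [0, [0, 0, -0.9], 0],
  [0, [0, 0, -0.9], 0],
  [0, [-0.6, 0, -0.4], 0],
  [0, [-1, 0, 0], 0],
  [0, [-1, 0, 0], 0],
  [0, [-1, 0, 0], 0],
  [0, [-1, 0, 0], 0],
  [0, [-1, 0, 0], 0],
  [0, [-1, 0, 0], 0],
])

```text
time_s: 20.58
tcp_pos: [0.4577, -0.3933, 0.1694]
eef_rot: [179.9, 0.0, 73.6]
contact_force: [1.0, 0.9, 0.5]
gripper_width: 0.0876
```

```bash
python3 snap.py c2
```

```text
20.575 [ 0.45773235 -0.39328848  0.16937389] [0.98983118 0.85309015 0.51126259]
```

View pics/c2.png

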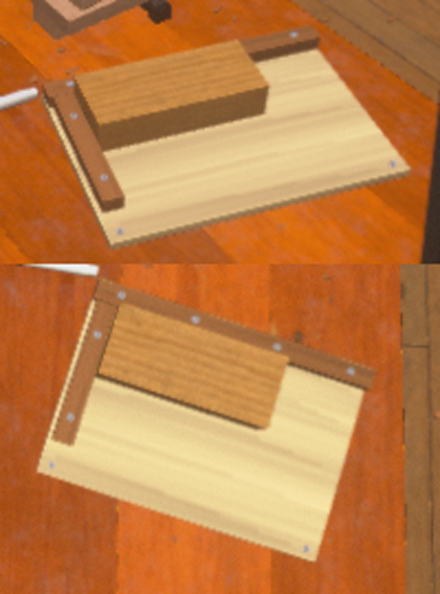

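Run:
```python
import cv2,numpy as np
from plant import viewer
from m1 import *
fitflat(dict(FL=(118,303),NL=(99,375),NR=(266,429),FR=(289,357)),dict(FL=(76,82),NL=(106,125),NR=(268,88),FR=(240,42),nl=(107,149),nr=(266,112)))
a=viewer.capture("scene")["frame"][155:205,250:370]; b=viewer.capture("top")["frame"][130:215,265:385]
f=lambda i:cv2.resize(i,None,fx=4.4,fy=4.4,interpolation=cv2.INTER_CUBIC)
cv2.imwrite("pics/c3.png",np.vstack([f(a),f(b)]))
```

```text
world [ 0.64261169 -0.10281122 -0.27596562] board mm 47.18960800701833 38.00264522058464 dyaw 0.6436825878146933
[[0.8, 0.5], [-0.5, 0.4], [1.5, 0.3], [0.2, 0.1], [-0.5, -2.7], [-2.1, 0.3], [1.8, -1.5], [-0.7, -1.6], [-3.0, 2.9], [0.4, 1.1]]
```

View pics/c3.png

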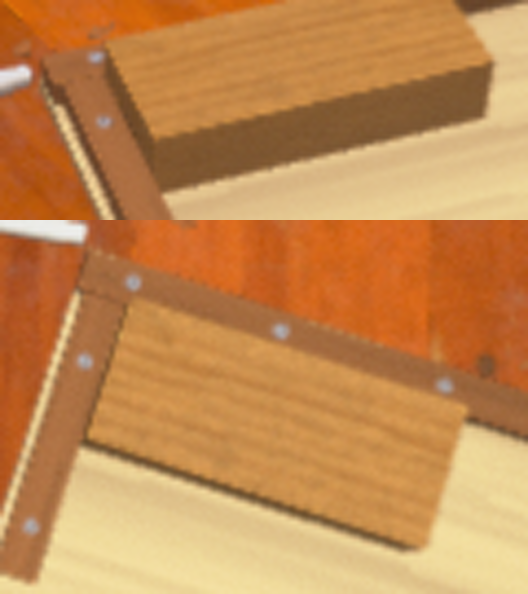

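Both views show the block flush with both stops, no board visible between. The x push dragged the fingers sideways slightly, so I'll touch the right end gently once more to check the y seating.

Emit:
apply_moves([
  [255, [0.6, 0.8, 0], 0],
  [255, [0.6, 0.8, 0], 0],
  [255, [0.6, 0.3, 0], 0],
  [255, [0.6, 0, 0], 0],
  [255, [0.6, 0, 0], 0],
  [255, [0.5, 0, 0], 0],
  [255, [0, 0, 0.5], 0],
  [255, [0, 0, 0.8], 0],
  [255, [0, 0, 0.8], 0],
  [255, [0, 0, 0.4], 0],
  [255, [0, 0, 0.2], 0],
  [255, [0, 0, 0], 0],
])

```text
time_s: 22.38
tcp_pos: [0.599, -0.2501, 0.034]
eef_rot: [-180.0, 0.0, 73.6]
contact_force: [0.2, -0.3, -0.1]
gripper_width: 0.0005
```

Emit:
apply_moves([
  [255, [0.2, 0, 0], 0],
  [255, [0.2, 0, 0], 0],
  [255, [0.2, 0, 0], 0],
  [255, [0.1, 0, 0], 0],
  [255, [0.02, 0, 0], 0],
  [255, [0, 0, 0], 0],
])

```text
time_s: 23.12
tcp_pos: [0.609, -0.2163, 0.034]
eef_rot: [-180.0, 0.0, 73.5]
contact_force: [-0.0, -0.2, 0.6]
gripper_width: 0.0003
```

Emit:
apply_moves([
  [255, [0.02, 0, 0], 0],
  [255, [0, 0, 0], 0],
])

```text
time_s: 23.38
tcp_pos: [0.6093, -0.2155, 0.034]
eef_rot: [-180.0, -0.0, 73.5]
contact_force: [0.4, -0.2, 0.0]
gripper_width: 0.0007
```

Emit:
apply_moves([
  [255, [0.02, 0, 0], 0],
  [255, [0, 0, 0], 0],
])

```text
time_s: 23.62
tcp_pos: [0.6096, -0.2144, 0.034]
eef_rot: [-180.0, 0.0, 73.5]
contact_force: [0.1, -0.5, 0.2]
gripper_width: 0.0004
```

Emit:
apply_moves([
  [255, [0.02, 0, 0], 0],
  [255, [0, 0, 0], 0],
])

```text
time_s: 23.88
tcp_pos: [0.6097, -0.2138, 0.034]
eef_rot: [-180.0, 0.0, 73.5]
contact_force: [-0.4, -4.1, -0.1]
gripper_width: 0.0002
```

Contact came at y = -0.2138, the same place where it had stalled at the stop earlier, so no gap opened. One last light press, then I'll withdraw.

Emit:
apply_moves([
  [255, [0.03, 0, 0], 0],
  [255, [0, 0, 0], 0],
])

```text
time_s: 24.12
tcp_pos: [0.6093, -0.2135, 0.034]
eef_rot: [-179.9, 0.1, 73.5]
contact_force: [-3.4, -10.6, 0.9]
gripper_width: 0.0004
```

Emit:
apply_moves([
  [255, [-0.2, 0, 0], 0],
  [255, [-0.5, 0, 0], 0],
  [255, [-0.5, 0, 0], 0],
  [255, [0, 0, -0.6], 0],
  [255, [0, 0, -0.9], 0],
  [255, [0, 0, -0.9], 0],
  [255, [-0.9, -0.5, 0], 0],
  [255, [-0.9, -0.9, 0], 0],
  [255, [-0.9, -0.9, 0], 0],
  [255, [-0.5, -0.3, 0], 0],
  [255, [0, 0, 0], 0],
  [255, [0, 0, 0], 0],
])

```text
time_s: 25.62
tcp_pos: [0.4258, -0.385, 0.1542]
eef_rot: [180.0, -0.0, 73.5]
contact_force: [0.8, 0.2, -0.7]
gripper_width: 0.0001
```

Run:
```python
import cv2,numpy as np
from plant import viewer,get_state
s=get_state();print(s["time_s"],s["tcp_pos"],s["contact_force"])
cv2.imwrite("pics/d0.png",np.hstack([viewer.capture("scene")["frame"][90:340,60:440],viewer.capture("top")["frame"][90:340,90:440]]))
```

```text
25.625 [ 0.42580313 -0.38495961  0.15421658] [ 0.76666707  0.18894902 -0.71618431]
```

View pics/d0.png

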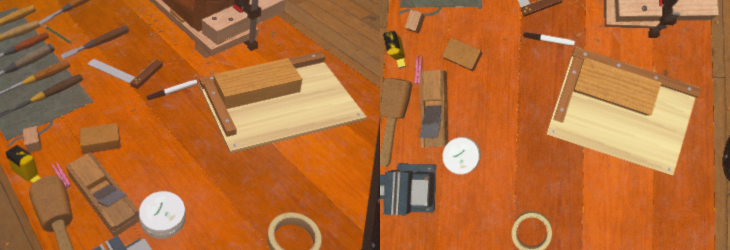

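The block sits in the corner, the other items haven't moved and the arm is clear.

```bash
python3 -c "
from plant import close_job
print(close_job())"
```

```text
the job is handed in; nothing more can be done
None
```

The block is lying on a broad face in the corner of the board, against both the long stop and the short stop, and the job is handed in. It took about 26 s of the 67 s allowed, and no verdict was reported.

**What I did:** I tipped the block over by pushing near its top with both open fingers. I then pushed it square against the long stop and slid it along to the short stop with the fingers shut. Last, I pressed it once more toward each stop in turn and withdrew. I only pushed it and never lifted it.

**Checks:**
- **Long stop:** the arm stalled within about 1 mm of where it should, while the force rose to between 17 and 23 N.
- **Short stop:** the last gentle touch met the block within 0.1 mm of where it had stalled against the stop earlier, so no gap had opened.
- **Pictures:** the final views show no board between the block and either stop. The sanding block, wax pot and marker look unmoved, and the arm is clear.
- **Forces:** the highest force I read was about 25 N, against the 120 N wrist limit. I only read it at the end of each move.

**Disagreement:** the last pose fit from the pictures, made before the final touch, put the block's centre at (47.2, 38.0) mm with a 0.6° turn. The target is (47.5, 40) mm. The fit was off by up to 3 to 4 pixels, and each pixel is about 2.5 mm, so I trusted the contact readings over the 2 mm difference.

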